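Load a drawplate into the blast cabinet through its port

TASK

Slide the shutter on the blast cabinet's sloping front fully open and pass the copper-coloured drawplate through the port, long way in and square to the sloping front, so that neither it (while you hold it) nor the gripper touches the port's black rim. Let it go so that it slides down the chute inside, then slide the shutter fully shut again. Leave the bright steel drawplate in its stand and everything else on the bench where it is.

Things in the scene. Friction and masses are not known exactly. Their poses are not given: they have to be found in the camera images.
- cabinet: Blue benchtop blast cabinet, fixed, hollow, 292 mm deep, 320 wide, 245 high. Origin: on the bench straight below the port's centre, 82 mm behind the front wall; x points away from its front, y left, z up. The front wall is 133 mm high; above it the front slopes up and away at 35 degrees from level, to 242 mm high at x = 74 mm; then a clear flat top.
- port_rim: Black rubber frame round the port in the sloping front, 84 mm wide, 60 mm up the slope, 3 mm proud. Opening 60 mm (y) by 36 mm (x). Origin: centre of the opening in the plane of the sloping front, 190 mm above the bench; x points up the slope, y level to the cabinet's left, z straight out of the front (35 degrees from vertical, leaning to the robot's side).
- shutter (a joint): Aluminium shutter, 80 mm wide, 68 mm up the slope, in front of the port (its outer face is 9 mm out from the sloping front). It slides along the port rim's +y: 0 = fully shut, centred over the port; 0.090 m = fully open, port free. It may start up to 20 mm open. It stays where it is left; about 2 N moves it, hard stops at both ends.
- shutter_grip (a point): Grip point on the shutter's red knob, a post 16 mm in diameter that stands square to the sloping front from 9 to 49 mm out of it; this point is on its axis, 36 mm out, and at shutter = 0 lies 28 mm to +y of the port's centre. It moves with the shutter.
- plate: Copper-coloured drawplate with small black holes, 9 mm thick (x), 36 mm wide (y), 130 mm long (z), about 0.25 kg, loose, standing upright in one of the two slots of the stand. Origin: centre of its lower end; z runs along its length.
- plate_top (a point): Centre of the upper end of the copper-coloured drawplate (130 mm from its origin).
- spare_plate: Bright steel drawplate of the same shape and size, standing in the other slot, origin as for the copper one; stays there.
- stand: Pale wooden block 70 mm (x) by 170 mm (y) by 32 mm high, fixed; origin under its centre. Two slots at y = -40 and +40 mm, 22 mm deep, 11 by 38 mm; the plates' broad faces look along its x.
- tin: Small brass tin, 52 mm in diameter, 50 mm high, origin under its centre; leave it.
- pliers: Pliers lying flat, 145 mm long, 14 mm high, origin at the pivot, x towards the jaws; leave them.
- hammer: Hammer lying on the bench, about 300 mm long, handle to -x; leave it.
- file: File with wooden handle lying along its x, 265 mm long, 22 mm high; leave it.
- bench_pin: Wooden bench pin with a V notch, 142 by 72 by 18 mm; leave it.
- chute_lip (a point): Middle of the opening's lower edge. From here the flat chute floor (300 mm wide) runs straight in along the rim's -z, 55 degrees below level, for 200 mm. A plate along z with its broad face to the floor (thickness along rim x) and over half inside drops on it when released and slides home by itself; one pushed in upright jams on it.

How it is judged:
By the outcome, as a careful person would: the job done as asked, in the order asked, and still so for the second after the job is handed in, with the robot touching nothing.
It also fails if it takes over 61 s, if anything falls off the work surface, if the arm or the gripper's body presses on something with over 40 N, if the wrist force passes 120 N, or if a joint passes its speed limit or range.

ROBOT

A 6-joint arm with a two-finger parallel gripper is mounted at the origin on the work surface. World frame = base frame: x ahead of the robot, y to its left, z up, the work surface at z = 0. Lengths are in m, angles in rad, forces in N, time in s.
With the tool pointing down it reaches from about 0.3 to 0.875 m from the base axis. Payload 6.4 kg.
Tool frame: the origin (TCP) lies at the very end of the fingers, on their centre line; the grasp point (between the pads) lies 19 mm behind it; z points along the fingers, y is the line along which they close (so a half turn about z gives the same grasp; the last joint's range is limited). The gripper opens to 85 mm and grips with 20 to 120 N. Pads are 22 mm wide; open, the fingers measure 114 mm over their backs; the gripper's body (76 mm by 85 mm) begins 54 mm behind the grasp point. The pads swing forward as they close: fully open they stand 13 mm farther back than shut.
Start: joints at [-1.424, 0.181, 1.607, -0, 1.354, -0.206], TCP at [0.199, -0.54, 0.231] pointing down, gripper open.
Joint ranges: [-2.99, 2.99], [-0.89, 2.07], [0.3, 2.58], [-1.14, 4.28], [0, 2.63], [-3.12, 3.12]. Speed limits (rad/s): [2.57, 2.57, 3.01, 3.14, 3.14, 3.14].

INTERFACE

Orientations are given as a unit quaternion [w, x, y, z].
In Python, from bench import ctrl gives the robot as it stands.
- The arm moves only by the tool jog_arm, called after "Emit:" as name(argument=value, ...), one argument or row to a line, values as JSON. Schema: {"type":"object","properties":{"increments":{"type":"array","items":{"type":"array","items":{"type":"number"},"minItems":7,"maxItems":7},"minItems":1,"maxItems":10},"only":{"type":"string"},"quiet":{"type":"boolean"},"lines":{"type":"string"}},"required":["increments"],"additionalProperties":false}. increments is a list of rows, 1 to 10 of them, each of 7 numbers: dx, dy, dz in a scale on which 1.0 is 500 mm, then a rotation vector rx, ry, rz in parts of the range, where 1.0 means pi rad, then the opening from 0.0 (shut) to 1.0 (fully open); each row is the pose to reach, as a shift and turn from the pose commanded when the call began, along the tool's axes at that moment; what a row does not reach only later rows make up. A row lasts 1/8 s, in which the tool goes at most 0.0625 m and 0.188 rad, less where a joint would pass 70% of its speed; a pose out of reach is approached as far as the arm can. The fingers move at their own pace and stop on an object; the grip force is fixed at half the most. Time passes only in rows, so rows that do not move let the fingers close. The tool returns the time, the measured TCP pose, the force, the opening and the grip force at its end. only (a regular expression) keeps the lines of the reply that match it, lines (a string "A,B") keeps lines A to B, and quiet returns only ok. No shift or turn number may pass 1 either way. Input that does not fit is refused with a message, and nothing moves.
- ctrl.get_obs(): the state, without advancing time (a new reading comes with each control period).
- ctrl.camera(name): name is "scene" or "top"; returns the picture (400x640x3 uint8, blue, green, red); there is no depth.
- ctrl.camera_params(name): a dict with "fovy" (degrees; the focal length in pixels is half the picture's height over the tangent of half this angle, whatever the lens; pixels are square), "cx", "cy" (the principal point, pixels), "view" (4x4, takes a point from world to camera coordinates). Camera axes: x right, y up, looking along -z (the intrinsics and any distortion apply to the point x, -y, -z); pixel columns grow to the right and rows downward; lengths in m; the calibration is good to about 2 mm. A picture is of the moment at which its call begins. camera_params takes no time and is no camera call.
- ctrl.hand_in(): hands the job in; it is judged then, once.
The state is a dict: "time_s": time; "q": joint angles; "dq": joint speeds; "joint_efforts": joint torques, N m; "eef_pos": TCP position; "eef_rot": TCP orientation; "wrist_force": force on the tool from outside, world axes, zero at the start; "torque": the same for the moment, N m; "opening": opening from 0.0 (shut) to 1.0 (fully open); "grasp_force": force on a finger pad.
Only numpy, scipy, OpenCV 4.12 (cv2) and the standard library are available. Lean on these libraries where they do the work, as an engineer would, in place of code of your own. Each camera call takes 0.05 s, during which the arm holds its last target. There are 200 camera calls.

## Working session

There is one attempt and no reset: what is moved stays moved. The work goes in short steps, Python scripts to look and compute and a tool call to move; the robot and the scene stay as the last step left them, time stands still between calls to the robot, and variables do not carry over. Pictures are saved under pics/ and viewed, at most 13 in all, crops included, and the job is handed in when it is done.

```bash
ls; mkdir -p pics
```

Run:
```python
from bench import ctrl
import cv2
for n in("scene","top"):
    p=ctrl.camera_params(n); print(n,p)
    cv2.imwrite(f"pics/{n}0.png",ctrl.camera(n))
print(ctrl.get_obs())
```

```text
bench.py
pics
scene {'fovy': 52.784398651110074, 'cx': 311.52760448025043, 'cy': 208.5464872027494, 'view': array([[ 0.06826117,  0.99764867, -0.00612696, -0.05974242],
       [-0.59539116,  0.04566413,  0.80213724,  0.17446168],
       [ 0.80053094, -0.05110689,  0.59710829, -1.71613618],
       [ 0.        ,  0.        ,  0.        ,  1.        ]])}
top {'fovy': 48.52570362208062, 'cx': 317.69595217962035, 'cy': 196.6455855174709, 'view': array([[ 0.00260446, -0.99998945,  0.00378303,  0.0141213 ],
       [ 0.98995341,  0.00311309,  0.14135966, -0.50309934],
       [-0.14136995,  0.00337686,  0.98995108, -1.49823208],
       [ 0.        ,  0.        ,  0.        ,  1.        ]])}
{'time_s': 0.1, 'q': array([-1.42432417e+00,  1.81454451e-01,  1.60792397e+00,  1.68987385e-05,
        1.35381237e+00, -2.06283921e-01]), 'dq': array([-0.00155133,  0.00045728, -0.0021954 , -0.00084591, -0.00066081,
        0.00039453]), 'joint_efforts': array([ 3.36184958e-04, -4.45875335e+01, -3.52238274e+01, -2.81754537e-04,
        4.17408737e-03,  7.01414990e-06]), 'eef_pos': array([ 0.19860884, -0.53907126,  0.23047345]), 'eef_rot': array([-7.98462813e-04,  9.84485682e-01,  1.75463111e-01,  3.21393313e-05]), 'wrist_force': array([1.30447796, 0.34330615, 0.31240171]), 'torque': array([0.01990809, 0.01661866, 0.04106869]), 'grasp_force': 0.0, 'opening': 0.9986332650004226}
```

View pics/scene0.png

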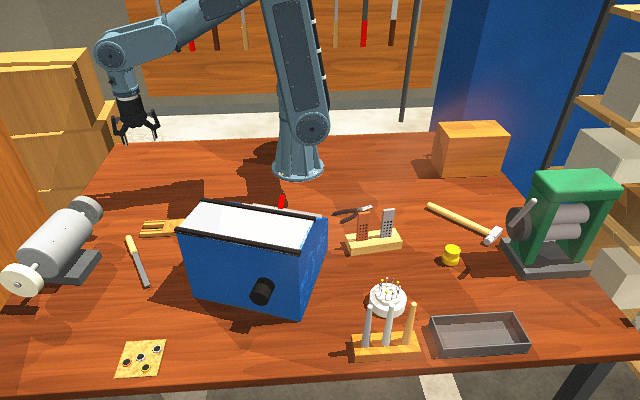

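View pics/top0.png

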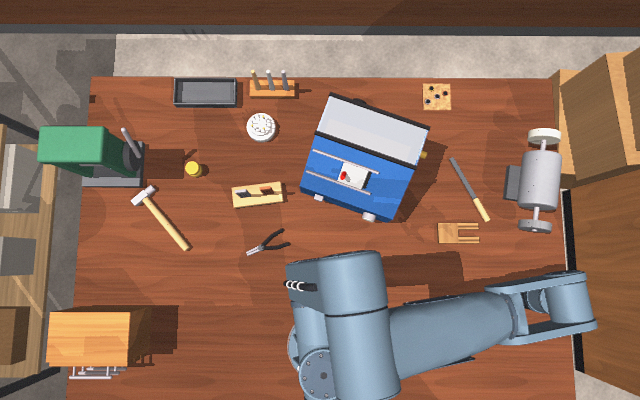

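Create h.py:
```python
import numpy as np, cv2
from bench import ctrl
P={n:ctrl.camera_params(n) for n in("scene","top")}
def ray(n,u,v):
    p=P[n]; f=200/np.tan(np.radians(p["fovy"]/2)); V=p["view"]; R=V[:3,:3]
    d=R.T@np.array([(u-p["cx"])/f,-(v-p["cy"])/f,-1.]); return -R.T@V[:3,3], d/np.linalg.norm(d)
def onz(n,u,v,z):
    o,d=ray(n,u,v); return o+d*(z-o[2])/d[2]
def two(a,b):
    (o1,d1),(o2,d2)=ray("top",*a),ray("scene",*b)
    s=np.linalg.lstsq(np.c_[d1,-d2],o2-o1,rcond=None)[0]
    p,q=o1+s[0]*d1,o2+s[1]*d2; return (p+q)/2,np.linalg.norm(p-q)
def proj(n,X):
    p=P[n]; f=200/np.tan(np.radians(p["fovy"]/2)); c=p["view"]@np.r_[X,1]
    return np.array([p["cx"]+f*c[0]/-c[2],p["cy"]-f*c[1]/-c[2]])
```

Run:
```python
import cv2,numpy as np
t=cv2.imread("pics/top0.png");s=cv2.imread("pics/scene0.png")
a=cv2.resize(t[88:226,292:437],None,fx=4,fy=4,interpolation=cv2.INTER_CUBIC)  #580x552
cv2.imwrite("pics/c1.png",a)
b=cv2.resize(t[175:212,226:291],None,fx=8,fy=8,interpolation=cv2.INTER_CUBIC)#520x296
c=cv2.resize(s[198:258,330:410],None,fx=5,fy=5,interpolation=cv2.INTER_CUBIC)#400x300
o=np.zeros((600,520,3),np.uint8);o[:296]=b;o[300:600,:400]=c
cv2.imwrite("pics/c2.png",o)
```

```text
(no output)
```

View pics/c1.png

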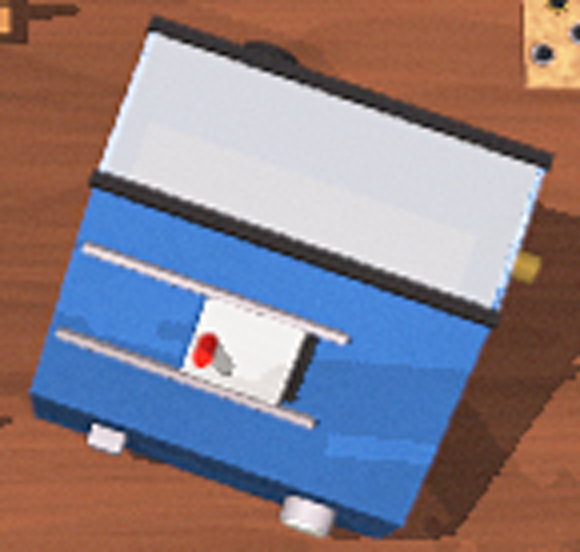

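View pics/c2.png

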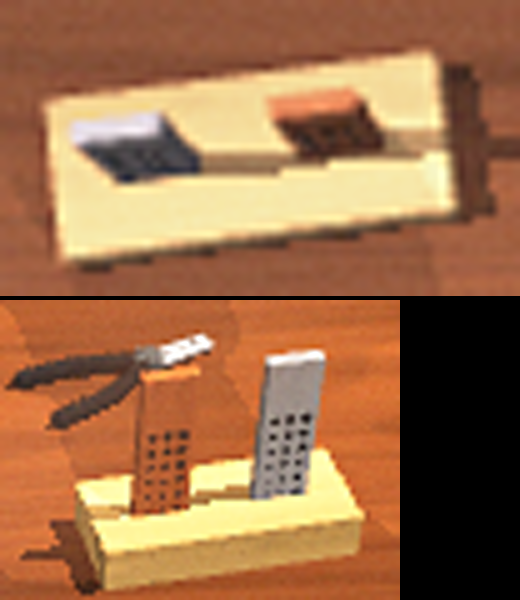

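Create m.py:
```python
from h import *
from scipy.optimize import least_squares
def fit(M,pix,x0):
    def r(s):
        c,q=np.cos(s[2]),np.sin(s[2])
        return np.concatenate([proj(n,[s[0]+c*X[0]-q*X[1],s[1]+q*X[0]+c*X[1],X[2]])-p for X,(n,p) in zip(M,pix)])
    k=least_squares(r,x0,loss="soft_l1"); return k.x,r(k.x).reshape(-1,2)
C=lambda u,v:("top",np.array([u/4+292-.375,v/4+88-.375]))
S=lambda u,v:("top",np.array([u/8+226-.44,v/8+175-.44]))
a=fit([(-.082,.16,.133),(-.082,-.16,.133),(.074,.16,.242),(.074,-.16,.242)],[C(35,393),C(404,526),C(93,187),C(495,327)],[.5,-.1,-.35])
b=fit([(.035,.085,.032),(.035,-.085,.032),(-.035,-.085,.032),(-.035,.085,.032)],[S(45,103),S(437,50),S(457,212),S(62,260)],[.5,.2,.13])
np.set_printoptions(precision=4,suppress=True)
print(a);print(b)
print("plate",onz("top",*S(318,106)[1],.14),two(S(318,106)[1],(363.6,212.4)))
c,q=np.cos(b[0][2]),np.sin(b[0][2]);print("slot",b[0][0]+.04*q,b[0][1]-.04*c)
t=cv2.imread("pics/top0.png").astype(int);s=cv2.imread("pics/scene0.png").astype(int)
def red(i,x0,x1,y0,y1):
    m=(i[...,2]>150)&(i[...,1]<70)&(i[...,0]<70);w=np.zeros_like(m);w[y0:y1,x0:x1]=m[y0:y1,x0:x1];v,u=np.nonzero(w);return u.mean(),v.mean(),u.min(),u.max(),v.min(),v.max()
print(red(t,325,365,160,190),red(s,270,295,190,215))
yaw=a[0][2];R0=np.c_[[np.cos(yaw),np.sin(yaw),0],[-np.sin(yaw),np.cos(yaw),0],[0,0,1]]
e=np.radians(35);rx=R0@[np.cos(e),0,np.sin(e)];ry=R0[:,1];rz=np.cross(rx,ry)
port=np.r_[a[0][:2],.190]
for d in(0,.01,.02):
    print(d,[ [proj(n,port+ry*(.028+d)+rz*h) for h in(.036,.049)] for n in("top","scene")])
np.savez("cab.npz",port=port,rx=rx,ry=ry,rz=rz);print(port,rz)
```

```bash
python3 m.py
```

```text
(array([ 0.5446, -0.1025, -0.3432]), array([[-1.0876,  0.9262],
       [ 0.1686,  1.0466],
       [ 0.7059, -0.8968],
       [-0.0416, -0.9248]]))
(array([0.512 , 0.2264, 0.1331]), array([[ 0.2256, -0.1238],
       [-0.1545,  0.261 ],
       [-0.262 , -0.2276],
       [ 0.1886,  0.1009]]))
plate [0.5164 0.1851 0.14  ] (array([0.5163, 0.1847, 0.1406]), np.float64(0.0005008748836465531))
slot 0.5172901558440547 0.18679858556032627
(np.float64(342.8888888888889), np.float64(175.14814814814815), np.int64(341), np.int64(345), np.int64(172), np.int64(179)) (np.float64(280.9873417721519), np.float64(201.40506329113924), np.int64(278), np.int64(284), np.int64(194), np.int64(208))
0 [[array([345.6797, 178.0236]), array([345.0994, 179.6575])], [array([278.8065, 198.3915]), array([279.474 , 193.8988])]]
0.01 [[array([342.5948, 176.931 ]), array([341.9882, 178.555 ])], [array([282.1127, 198.9229]), array([282.7831, 194.4218])]]
0.02 [[array([339.5119, 175.839 ]), array([338.8791, 177.4531])], [array([285.4315, 199.4563]), array([286.105 , 194.9468])]]
[ 0.5446 -0.1025  0.19  ] [-0.5401  0.193   0.8192]
```

Add to h.py:
```python
from scipy.spatial.transform import Rotation as Ro
c=np.load("cab.npz") if __import__("os").path.exists("cab.npz") else None
def cabR(): # tool axes for the port: z=-rz, y=rx
    z=-c["rz"];y=c["rx"];return np.c_[np.cross(y,z),y,z]
def delta(pos,R,show=1):
    o=ctrl.get_obs();q=o["eef_rot"];T=Ro.from_quat([q[1],q[2],q[3],q[0]]).as_matrix()
    t=T.T@(np.array(pos)-o["eef_pos"]);w=Ro.from_matrix(T.T@R).as_rotvec()
    print("t",t.round(4),"rot",w.round(4),"|t|",np.linalg.norm(t).round(3),np.linalg.norm(w).round(3))
```

Run:
```python
import numpy as np
d=dict(np.load("cab.npz"));d["port"]=d["port"]+[.0025,-.001,0];np.savez("cab.npz",**d)
from h import *
print(ctrl.get_obs()["time_s"])
p,ry,rz=c["port"],c["ry"],c["rz"]
k=p+ry*.038
print(cabR())
delta(k+rz*.14,cabR())
```

```text
0.1
[[ 0.33652415  0.77137487  0.5401225 ]
 [ 0.94167484 -0.27566445 -0.19302232]
 [ 0.          0.57357644 -0.81915204]]
t [ 0.4403 -0.3691 -0.0735] rot [-0.5722  0.266  -0.8471] |t| 0.579 1.056
```

The rows are not in the units I measure in: shifts go in shares of 500 mm and turns go in shares of pi rad. I convert before sending: 0.44 m / 0.5 = 0.88, 0.396 m / 0.5 = 0.792, -0.23 rad / 3.1416 = -0.0732.

Emit:
jog_arm(
  increments=[
    [0.088, -0.074, -0.014, -0.0191, 0.0086, -0.0271, 1],
    [0.176, -0.148, -0.03, -0.0366, 0.0169, -0.0541, 1],
    [0.264, -0.222, -0.044, -0.0541, 0.0255, -0.0809, 1],
    [0.352, -0.296, -0.06, -0.0732, 0.0337, -0.1082, 1],
    [0.44, -0.37, -0.074, -0.091, 0.0423, -0.135, 1],
    [0.528, -0.442, -0.088, -0.1092, 0.0509, -0.1617, 1],
    [0.616, -0.516, -0.102, -0.1273, 0.0592, -0.1888, 1],
    [0.704, -0.59, -0.118, -0.1458, 0.0678, -0.2158, 1],
    [0.792, -0.664, -0.132, -0.1639, 0.0761, -0.2426, 1],
    [0.88, -0.738, -0.147, -0.1821, 0.0847, -0.2696, 1],
  ],
)

```text
time_s: 1.35
eef_pos: [0.4845, -0.0393, 0.3053]
eef_rot: [0.247, 0.778, 0.55, 0.174]
wrist_force: [0.3, -0.4, 0.1]
opening: 0.999
grasp_force: 0.0
```

Run:
```python
from h import *
p,ry,rz=c["port"],c["ry"],c["rz"]
o=ctrl.get_obs();print(o["q"].round(3))
delta(p+ry*.038+rz*.14,cabR())
cv2.imwrite("pics/t1.png",cv2.resize(ctrl.camera("top")[90:230,280:440],None,fx=4,fy=4,interpolation=2))
```

```text
[-0.315 -0.516  2.172 -0.021  0.872  0.033]
t [-0.0014 -0.0002  0.0006] rot [ 0.0036 -0.0002  0.0033] |t| 0.002 0.005
```

View pics/t1.png

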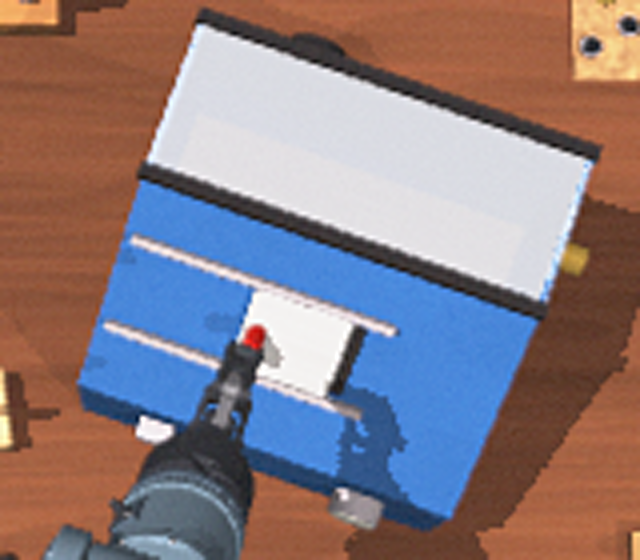

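Scaled: 0.118 m / 0.5 = 0.236, 0.1 m / 0.5 = 0.2.

Emit:
jog_arm(
  increments=[
    [-0.002, 0, 0.08, 0, 0, 0, 1],
    [-0.002, 0, 0.16, 0, 0, 0, 1],
    [-0.002, 0, 0.2, 0, 0, 0, 1],
    [-0.002, 0, 0.236, 0, 0, 0, 1],
    [-0.002, 0, 0.236, 0, 0, 0, 0],
    [-0.002, 0, 0.236, 0, 0, 0, 0],
    [-0.002, 0, 0.236, 0, 0, 0, 0],
    [-0.002, 0, 0.236, 0, 0, 0, 0],
    [-0.002, 0, 0.236, 0, 0, 0, 0],
    [-0.002, 0, 0.236, 0, 0, 0, 0],
  ],
)

```text
time_s: 2.65
eef_pos: [0.5477, -0.0651, 0.2092]
eef_rot: [0.247, 0.779, 0.549, 0.173]
wrist_force: [-5.3, 1.4, 5.7]
opening: 0.161
grasp_force: 58.4
```

Scaled: 0.074 m / 0.5 = 0.148, 0.07 m / 0.5 = 0.14.

Emit:
jog_arm(
  increments=[
    [0.03, 0, 0, 0, 0, 0, 0],
    [0.06, 0, 0, 0, 0, 0, 0],
    [0.09, 0, 0, 0, 0, 0, 0],
    [0.12, 0, 0, 0, 0, 0, 0],
    [0.14, 0, 0, 0, 0, 0, 0],
    [0.148, 0, 0, 0, 0, 0, 0],
    [0.148, 0, 0, 0, 0, 0, 0],
  ],
)

```text
time_s: 3.52
eef_pos: [0.573, 0.0051, 0.2092]
eef_rot: [0.247, 0.779, 0.549, 0.174]
wrist_force: [-3.8, 4.1, 5.8]
opening: 0.165
grasp_force: 58.6
```

Emit:
jog_arm(
  increments=[
    [0.006, 0, 0, 0, 0, 0, 0],
    [0.008, 0, 0, 0, 0, 0, 0],
    [0.008, 0, 0, 0, 0, 0, 0],
  ],
)

```text
time_s: 3.9
eef_pos: [0.5741, 0.0082, 0.2092]
eef_rot: [0.247, 0.779, 0.549, 0.173]
wrist_force: [-4.1, 0.8, 5.8]
opening: 0.163
grasp_force: 58.6
```

Still moving freely; nudge on until the stop.

Scaled: 0.003 m / 0.5 = 0.006.

Emit:
jog_arm(
  increments=[
    [0.006, 0, 0, 0, 0, 0, 0],
    [0.006, 0, 0, 0, 0, 0, 0],
  ],
)

```text
time_s: 4.15
eef_pos: [0.5751, 0.0109, 0.2092]
eef_rot: [0.247, 0.779, 0.549, 0.173]
wrist_force: [-6.0, 0.1, 6.3]
opening: 0.164
grasp_force: 58.6
```

Emit:
jog_arm(
  increments=[
    [0.006, 0, 0, 0, 0, 0, 0],
    [0.006, 0, 0, 0, 0, 0, 0],
  ],
)

```text
time_s: 4.4
eef_pos: [0.5752, 0.0111, 0.2091]
eef_rot: [0.248, 0.78, 0.549, 0.171]
wrist_force: [-12.7, -14.4, 11.5]
opening: 0.168
grasp_force: 59.4
```

Emit:
jog_arm(
  increments=[
    [0.006, 0, 0, 0, 0, 0, 0],
    [0.006, 0, 0, 0, 0, 0, 0],
  ],
)

```text
time_s: 4.65
eef_pos: [0.5753, 0.0114, 0.2089]
eef_rot: [0.249, 0.78, 0.549, 0.168]
wrist_force: [-20.3, -27.6, 14.1]
opening: 0.164
grasp_force: 59.9
```

Scaled: -0.13 m / 0.5 = -0.26, -0.006 m / 0.5 = -0.012.

Emit:
jog_arm(
  increments=[
    [-0.012, 0, 0, 0, 0, 0, 0],
    [-0.012, 0, 0, 0, 0, 0, 0],
    [-0.012, 0, 0, 0, 0, 0, 1],
    [-0.012, 0, 0, 0, 0, 0, 1],
    [-0.012, 0, 0, 0, 0, 0, 1],
    [-0.012, 0, 0, 0, 0, 0, 1],
    [-0.012, 0, -0.06, 0, 0, 0, 1],
    [-0.012, 0, -0.14, 0, 0, 0, 1],
    [-0.012, 0, -0.26, 0, 0, 0, 1],
  ],
)

```text
time_s: 5.78
eef_pos: [0.5032, 0.0364, 0.3138]
eef_rot: [0.245, 0.78, 0.55, 0.172]
wrist_force: [1.2, 0.5, 0.3]
opening: 0.999
grasp_force: 0.0
```

Run:
```python
from h import *
o=ctrl.get_obs();print(o["q"].round(3))
x,y=.5167,.1855;a=.1331
R=np.c_[[-np.sin(a)*-1*-1,np.cos(a),0],[np.cos(a),np.sin(a),0],[0,0,-1]]
R[:,0]=np.cross(R[:,1],R[:,2]);print(R)
delta([x,y,.25],R)
cv2.imwrite("pics/t2.png",cv2.resize(ctrl.camera("top")[90:230,220:420],None,fx=4,fy=4,interpolation=2))
```

```text
[-0.059 -0.417  2.092 -0.21   0.889  0.368]
[[-0.13270736  0.99115526  0.        ]
 [ 0.99115526  0.13270736  0.        ]
 [ 0.          0.         -1.        ]]
t [ 0.145  -0.0671  0.0307] rot [ 0.5958  0.147  -0.4614] |t| 0.163 0.768
```

View pics/t2.png

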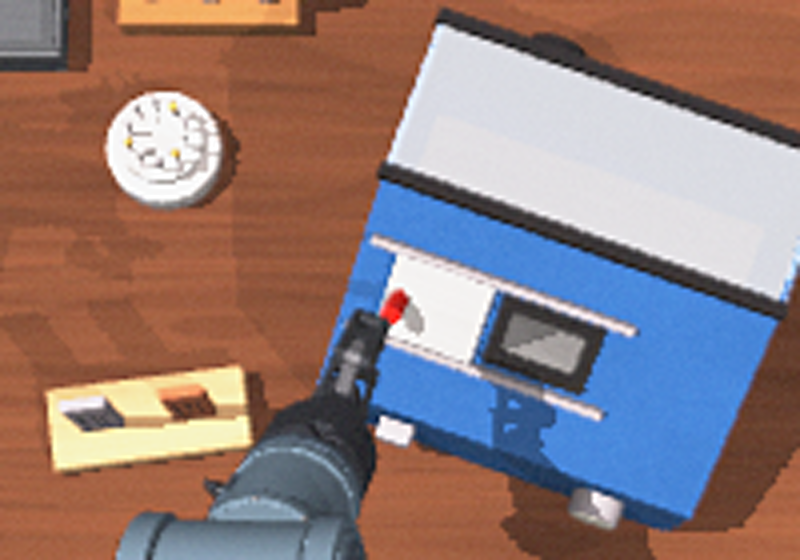

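Scaled: 0.145 m / 0.5 = 0.29, 0.116 m / 0.5 = 0.232, 0.5958 rad / 3.1416 = 0.1896.

Emit:
jog_arm(
  increments=[
    [0.058, -0.0268, 0.012, 0.0379, 0.0092, -0.0293, 1],
    [0.116, -0.0536, 0.024, 0.0758, 0.0188, -0.0589, 1],
    [0.174, -0.08, 0.036, 0.1136, 0.028, -0.0882, 1],
    [0.232, -0.107, 0.049, 0.1518, 0.0376, -0.1175, 1],
    [0.29, -0.1342, 0.0614, 0.1896, 0.0468, -0.1469, 1],
    [0.29, -0.1342, 0.0614, 0.1896, 0.0468, -0.1469, 1],
  ],
)

```text
time_s: 6.58
eef_pos: [0.5184, 0.1863, 0.2477]
eef_rot: [-0.0, 0.658, 0.753, -0.001]
wrist_force: [0.1, -0.3, 0.3]
opening: 1.002
grasp_force: 0.0
```

Run:
```python
from h import *
p,rx,ry,rz=[c[k] for k in("port","rx","ry","rz")]
for q in((500,290),(607,330),(580,393),(475,358),(505,308),(592,338),(577,375),(493,349)):
    o,d=ray("top",q[0]/4+220-.375,q[1]/4+90-.375);X=o+d*((p+rz*.003-o)@rz)/(d@rz)-p;print(X@rx,X@ry)
a=.1331
R=np.c_[[-np.sin(a),np.cos(a),0],[np.cos(a),np.sin(a),0],[0,0,-1]]
delta([.5167,.1855,.12],R)
cv2.imwrite("pics/t3.png",cv2.resize(ctrl.camera("scene")[140:260,300:440],None,fx=5,fy=5,interpolation=2))
```

```text
0.0319479201478637 0.047685963580743236
0.030168937478794924 -0.040405859369026034
-0.027606082182096918 -0.03842907869932434
-0.029417875350780227 0.04859036100495137
0.019185935127311222 0.0394099410332037
0.019744045298413036 -0.03182008871517835
-0.013920169620555473 -0.03119224423770698
-0.016940825320860373 0.03757530642879323
t [-0.0005 -0.0016  0.1277] rot [-0.0019  0.0005  0.0021] |t| 0.128 0.003
```

View pics/t3.png

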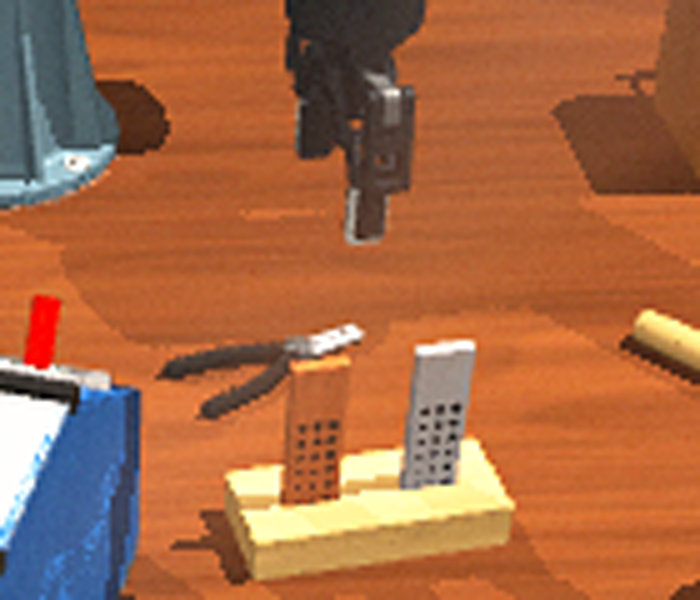

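Scaled: 0.1357 m / 0.5 = 0.2714, -0.001 m / 0.5 = -0.002, 0.002 rad / 3.1416 = 0.0006.

Emit:
jog_arm(
  increments=[
    [0, -0.002, 0.1, 0, 0, 0.0006, 1],
    [0, -0.002, 0.18, 0, 0, 0.0006, 1],
    [0, -0.002, 0.24, 0, 0, 0.0006, 1],
    [0, -0.002, 0.2714, 0, 0, 0.0006, 1],
    [0, -0.002, 0.2714, 0, 0, 0.0006, 0],
    [0, -0.002, 0.2714, 0, 0, 0.0006, 0],
    [0, -0.002, 0.2714, 0, 0, 0.0006, 0],
    [0, -0.002, 0.2714, 0, 0, 0.0006, 0],
    [0, -0.002, 0.2714, 0, 0, 0.0006, 0],
    [0, -0.002, 0.2714, 0, 0, 0.0006, 0],
  ],
)

```text
time_s: 7.88
eef_pos: [0.5184, 0.1853, 0.1159]
eef_rot: [0.002, 0.659, 0.752, 0.002]
wrist_force: [-0.8, -0.3, 6.4]
opening: 0.093
grasp_force: 59.6
```

Scaled: -0.205 m / 0.5 = -0.41, -0.05 m / 0.5 = -0.1.

Emit:
jog_arm(
  increments=[
    [0, 0, -0.02, 0, 0, 0, 0],
    [0, 0, -0.05, 0, 0, 0, 0],
    [0, 0, -0.1, 0, 0, 0, 0],
    [0, 0, -0.18, 0, 0, 0, 0],
    [0, 0, -0.28, 0, 0, 0, 0],
    [0, 0, -0.36, 0, 0, 0, 0],
    [0, 0, -0.41, 0, 0, 0, 0],
    [0, 0, -0.41, 0, 0, 0, 0],
  ],
)

```text
time_s: 8.88
eef_pos: [0.5178, 0.1855, 0.3229]
eef_rot: [0.003, 0.659, 0.752, 0.003]
wrist_force: [0.1, -0.1, -2.2]
opening: 0.092
grasp_force: 58.7
```

Run:
```python
from h import *
d=dict(c);d["port"]=d["port"]+.002*c["ry"]+.001*c["rx"];np.savez("cab.npz",**d)
delta(d["port"]+d["rz"]*.22,cabR())
```

```text
t [-0.2313 -0.1191 -0.0487] rot [-0.5908 -0.1461  0.4595] |t| 0.265 0.763
```

Scaled: -0.231 m / 0.5 = -0.462, -0.203 m / 0.5 = -0.406, -0.591 rad / 3.1416 = -0.1881.

Emit:
jog_arm(
  increments=[
    [-0.058, -0.03, -0.012, -0.0236, -0.0057, 0.0181, 0],
    [-0.116, -0.06, -0.024, -0.0471, -0.0118, 0.0366, 0],
    [-0.174, -0.09, -0.036, -0.0707, -0.0175, 0.0547, 0],
    [-0.232, -0.12, -0.048, -0.0939, -0.0232, 0.0732, 0],
    [-0.29, -0.15, -0.06, -0.1178, -0.029, 0.0914, 0],
    [-0.348, -0.18, -0.074, -0.141, -0.035, 0.1098, 0],
    [-0.406, -0.21, -0.086, -0.1646, -0.0407, 0.128, 0],
    [-0.462, -0.238, -0.0974, -0.1881, -0.0465, 0.1463, 0],
    [-0.462, -0.238, -0.0974, -0.1881, -0.0465, 0.1463, 0],
    [-0.462, -0.238, -0.0974, -0.1881, -0.0465, 0.1463, 0],
  ],
)

```text
time_s: 10.12
eef_pos: [0.4288, -0.059, 0.3673]
eef_rot: [0.244, 0.78, 0.55, 0.171]
wrist_force: [-0.4, 0.1, -1.7]
opening: 0.092
grasp_force: 59.3
```

Run:
```python
from h import *
delta(c["port"]+c["rz"]*.12,cabR())
cv2.imwrite("pics/t4.png",np.hstack([cv2.resize(ctrl.camera("top")[130:230,310:410],None,fx=4,fy=4,interpolation=2),cv2.resize(ctrl.camera("scene")[130:230,230:330],None,fx=4,fy=4,interpolation=2)]))
```

```text
t [0.     0.0035 0.0977] rot [-0.0067  0.0014  0.0009] |t| 0.098 0.007
```

View pics/t4.png

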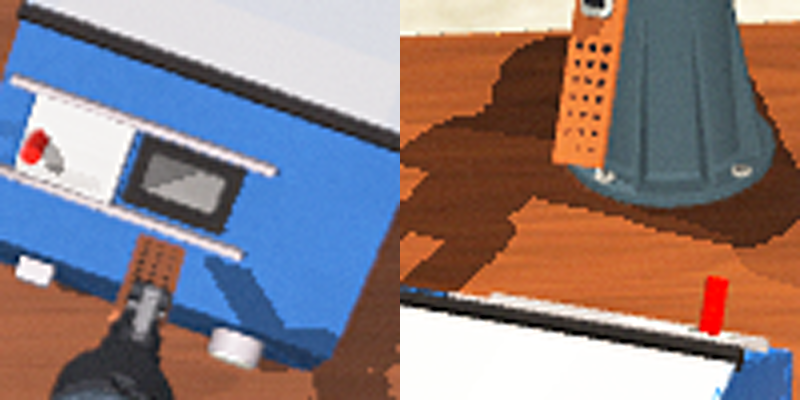

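Run:
```python
from h import *
p,rx,ry,rz=[c[k] for k in("port","rx","ry","rz")]
T=lambda u,v:(u/4+310-.375,v/4+130-.375)
X,e=two(T(162,243),(180/4+230-.375,166/4+130-.375));X=X-p;print("end",X@rx,X@ry,X@rz,e)
for q in((141,127),(246,170),(222,235),(118,202),(152,150),(229,174),(215,213),(140,190)):
    o,d=ray("top",*T(*q));X=o+d*((p+rz*.003-o)@rz)/(d@rz)-p;print(X@rx,X@ry)
```

```text
end -0.002188232328752477 0.0019983930218984464 0.11282538650256968 7.834220452508575e-05
0.03357015454128664 0.04572195277824784
0.028893333865928256 -0.04168785881647812
-0.02965402132539781 -0.042457278906611974
-0.0328117380472898 0.043312766925246354
0.018557407835780686 0.03177317175880439
0.02105749613439576 -0.030554356861672703
-0.013881075802684613 -0.031175815115097132
-0.016746409755146806 0.030135048658060125
```

Scaled: 0.097 m / 0.5 = 0.194, 0.0045 m / 0.5 = 0.009, 0.001 rad / 3.1416 = 0.0003.

Emit:
jog_arm(
  increments=[
    [0, 0.004, 0.06, -0.001, 0, 0, 0],
    [-0.002, 0.008, 0.12, -0.0019, 0.0003, 0, 0],
    [-0.002, 0.009, 0.18, -0.0019, 0.0003, 0, 0],
    [-0.002, 0.009, 0.194, -0.0019, 0.0003, 0, 0],
    [-0.002, 0.009, 0.194, -0.0019, 0.0003, 0, 0],
  ],
)

```text
time_s: 10.85
eef_pos: [0.4844, -0.0795, 0.2908]
eef_rot: [0.246, 0.779, 0.55, 0.173]
wrist_force: [0.1, -0.8, -2.2]
opening: 0.088
grasp_force: 59.2
```

Run:
```python
from h import *
p,rx,ry,rz=[c[k] for k in("port","rx","ry","rz")]
delta(p+rz*.022+rx*.001-ry*.0005,cabR())
cv2.imwrite("pics/t5.png",np.hstack([cv2.resize(ctrl.camera("top")[150:210,330:390],None,fx=6,fy=6,interpolation=2),cv2.resize(ctrl.camera("scene")[150:210,245:305],None,fx=6,fy=6,interpolation=2)]))
```

```text
t [-0.     -0.0007  0.0991] rot [-0.0004 -0.0003  0.0022] |t| 0.099 0.002
```

View pics/t5.png

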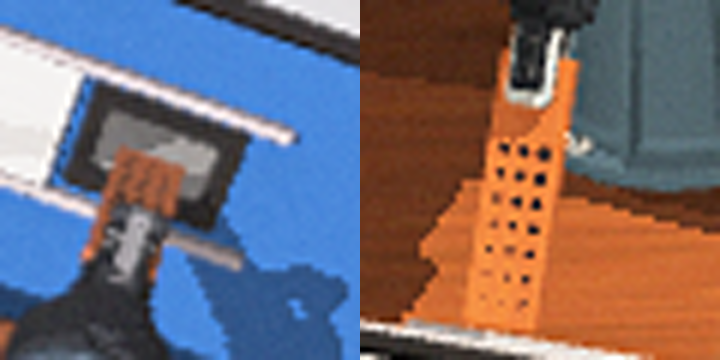

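Scaled: 0.097 m / 0.5 = 0.194, 0.092 m / 0.5 = 0.184, 0.002 rad / 3.1416 = 0.0006.

Emit:
jog_arm(
  increments=[
    [0, -0.001, 0.04, 0, 0, 0.0006, 0],
    [0, -0.001, 0.08, 0, 0, 0.0006, 0],
    [0, -0.001, 0.12, 0, 0, 0.0006, 0],
    [0, -0.001, 0.16, 0, 0, 0.0006, 0],
    [0, -0.001, 0.184, 0, 0, 0.0006, 0],
    [0, -0.001, 0.194, 0, 0, 0.0006, 0],
    [0, -0.001, 0.194, 0, 0, 0.0006, 0],
  ],
)

```text
time_s: 11.82
eef_pos: [0.5365, -0.099, 0.2121]
eef_rot: [0.247, 0.78, 0.549, 0.174]
wrist_force: [-0.0, 0.9, -2.4]
opening: 0.089
grasp_force: 59.3
```

Run:
```python
from h import *
p,rx,ry,rz=[c[k] for k in("port","rx","ry","rz")]
delta(p+rz*.022+rx*.001-ry*.0005,cabR())
```

```text
t [ 0.0008 -0.0012  0.0027] rot [ 0.002   0.0007 -0.0008] |t| 0.003 0.002
```

No contact forces. Release, then back out.

Scaled: -0.13 m / 0.5 = -0.26, -0.09 m / 0.5 = -0.18.

Emit:
jog_arm(
  increments=[
    [0, 0, 0, 0, 0, 0, 1],
    [0, 0, 0, 0, 0, 0, 1],
    [0, 0, 0, 0, 0, 0, 1],
    [0, 0, 0, 0, 0, 0, 1],
    [0, 0, 0, 0, 0, 0, 1],
    [0, 0, 0, 0, 0, 0, 1],
    [0, 0, -0.08, 0, 0, 0, 1],
    [0, 0, -0.18, 0, 0, 0, 1],
    [0, 0, -0.26, 0, 0, 0, 1],
  ],
)

```text
time_s: 12.95
eef_pos: [0.4653, -0.0734, 0.3196]
eef_rot: [0.247, 0.78, 0.549, 0.174]
wrist_force: [1.5, -0.5, 0.6]
opening: 0.999
grasp_force: 0.0
```

Run:
```python
from h import *
p,rx,ry,rz=[c[k] for k in("port","rx","ry","rz")]
delta(p+ry*.116+rz*.15,cabR())
cv2.imwrite("pics/t6.png",np.hstack([cv2.resize(ctrl.camera("top")[140:220,310:390],None,fx=5,fy=5,interpolation=2),cv2.resize(ctrl.camera("scene")[150:230,245:325],None,fx=5,fy=5,interpolation=2)]))
```

```text
t [ 0.1172 -0.002   0.006 ] rot [ 0.0027  0.0008 -0.0007] |t| 0.117 0.003
```

View pics/t6.png

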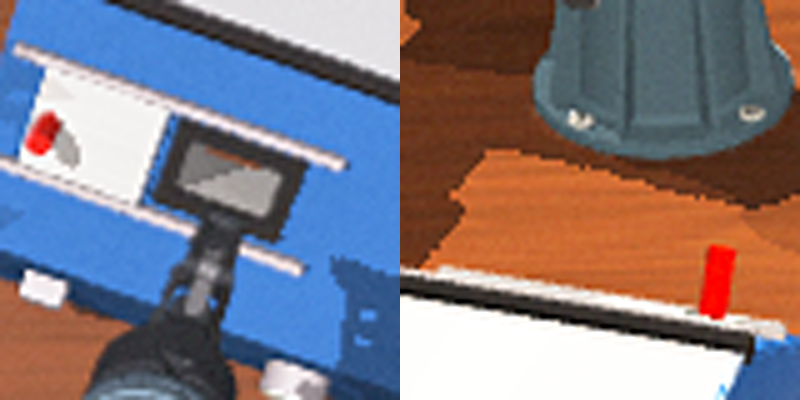

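Run:
```python
from h import *
delta(np.array([.5751,.0109,.2092])+c["rz"]*.13,cabR())
delta(np.array([.5751,.0109,.2092]),cabR())
```

```text
t [ 0.1164 -0.0053  0.0056] rot [ 0.0107  0.0013 -0.0001] |t| 0.117 0.011
t [ 0.1165 -0.0067  0.1356] rot [ 0.0107  0.0013 -0.0001] |t| 0.179 0.011
```

Scaled: 0.1165 m / 0.5 = 0.233, -0.003 m / 0.5 = -0.006, 0.002 rad / 3.1416 = 0.0006.

Emit:
jog_arm(
  increments=[
    [0.08, -0.002, 0.004, 0, 0, 0, 1],
    [0.16, -0.004, 0.008, 0, 0, 0, 1],
    [0.233, -0.006, 0.011, 0.0006, 0, 0, 1],
    [0.233, -0.006, 0.011, 0.0006, 0, 0, 1],
    [0.233, -0.006, 0.011, 0.0006, 0, 0, 1],
  ],
)

```text
time_s: 13.68
eef_pos: [0.5057, 0.0356, 0.3107]
eef_rot: [0.245, 0.78, 0.549, 0.172]
wrist_force: [-0.4, -0.9, 0.1]
opening: 0.996
grasp_force: 0.0
```

Run:
```python
from h import *
delta(np.array([.5751,.0109,.2092]),cabR())
```

```text
t [0.0002 0.0023 0.1254] rot [-0.002   0.0009  0.0002] |t| 0.125 0.002
```

Scaled: 0.124 m / 0.5 = 0.248, 0.11 m / 0.5 = 0.22.

Emit:
jog_arm(
  increments=[
    [0, 0.002, 0.08, 0, 0, 0, 1],
    [0, 0.002, 0.16, 0, 0, 0, 1],
    [0, 0.002, 0.22, 0, 0, 0, 1],
    [0, 0.002, 0.248, 0, 0, 0, 1],
    [0, 0.002, 0.248, 0, 0, 0, 0],
    [0, 0.002, 0.248, 0, 0, 0, 0],
    [0, 0.002, 0.248, 0, 0, 0, 0],
    [0, 0.002, 0.248, 0, 0, 0, 0],
    [0, 0.002, 0.248, 0, 0, 0, 0],
    [0, 0.002, 0.248, 0, 0, 0, 0],
  ],
)

```text
time_s: 14.92
eef_pos: [0.5735, 0.0118, 0.2117]
eef_rot: [0.246, 0.78, 0.549, 0.173]
wrist_force: [-7.6, 1.0, 6.6]
opening: 0.16
grasp_force: 58.4
```

Emit:
jog_arm(
  increments=[
    [-0.04, 0, 0, 0, 0, 0, 0],
    [-0.08, 0, 0, 0, 0, 0, 0],
    [-0.12, 0, 0, 0, 0, 0, 0],
    [-0.15, 0, 0, 0, 0, 0, 0],
    [-0.166, 0, 0, 0, 0, 0, 0],
    [-0.172, 0, 0, 0, 0, 0, 0],
    [-0.172, 0, 0, 0, 0, 0, 0],
  ],
)

```text
time_s: 15.8
eef_pos: [0.5443, -0.0693, 0.2117]
eef_rot: [0.246, 0.78, 0.549, 0.173]
wrist_force: [-11.9, 1.4, 7.6]
opening: 0.162
grasp_force: 59.1
```

Scaled: -0.002 m / 0.5 = -0.004.

Emit:
jog_arm(
  increments=[
    [-0.004, 0, 0, 0, 0, 0, 0],
    [-0.004, 0, 0, 0, 0, 0, 0],
  ],
)

```text
time_s: 16.05
eef_pos: [0.5438, -0.0708, 0.2117]
eef_rot: [0.246, 0.78, 0.549, 0.173]
wrist_force: [-9.9, 4.4, 8.2]
opening: 0.164
grasp_force: 59.1
```

Emit:
jog_arm(
  increments=[
    [-0.006, 0, 0, 0, 0, 0, 0],
    [-0.006, 0, 0, 0, 0, 0, 0],
  ],
)

```text
time_s: 16.3
eef_pos: [0.5431, -0.0725, 0.2118]
eef_rot: [0.245, 0.78, 0.549, 0.174]
wrist_force: [-5.6, 10.0, 7.8]
opening: 0.159
grasp_force: 58.9
```

Emit:
jog_arm(
  increments=[
    [-0.004, 0, 0, 0, 0, 0, 0],
    [-0.004, 0, 0, 0, 0, 0, 0],
  ],
)

```text
time_s: 16.55
eef_pos: [0.543, -0.0727, 0.2118]
eef_rot: [0.245, 0.78, 0.549, 0.176]
wrist_force: [0.4, 20.0, 5.5]
opening: 0.159
grasp_force: 58.6
```

Scaled: -0.19 m / 0.5 = -0.38, -0.14 m / 0.5 = -0.28.

Emit:
jog_arm(
  increments=[
    [0.003, 0, 0, 0, 0, 0, 0],
    [0.003, 0, 0, 0, 0, 0, 0],
    [0.003, 0, 0, 0, 0, 0, 1],
    [0.003, 0, 0, 0, 0, 0, 1],
    [0.003, 0, 0, 0, 0, 0, 1],
    [0.003, 0, 0, 0, 0, 0, 1],
    [0.003, 0, -0.06, 0, 0, 0, 1],
    [0.003, 0, -0.16, 0, 0, 0, 1],
    [0.003, 0, -0.28, 0, 0, 0, 1],
    [0.003, 0, -0.38, 0, 0, 0, 1],
  ],
)

```text
time_s: 17.8
eef_pos: [0.4392, -0.0377, 0.3685]
eef_rot: [0.247, 0.78, 0.549, 0.173]
wrist_force: [0.9, -0.8, 0.3]
opening: 1.004
grasp_force: 0.0
```

Run:
```python
from h import *
t=ctrl.camera("top");s=ctrl.camera("scene")
cv2.imwrite("pics/t7.png",np.hstack([cv2.resize(t[80:230,220:440],None,fx=2.4,fy=4*.6,interpolation=2),cv2.resize(s[160:310,320:420],None,fx=2.4,fy=2.4,interpolation=2)]))
```

```text
(no output)
```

View pics/t7.png

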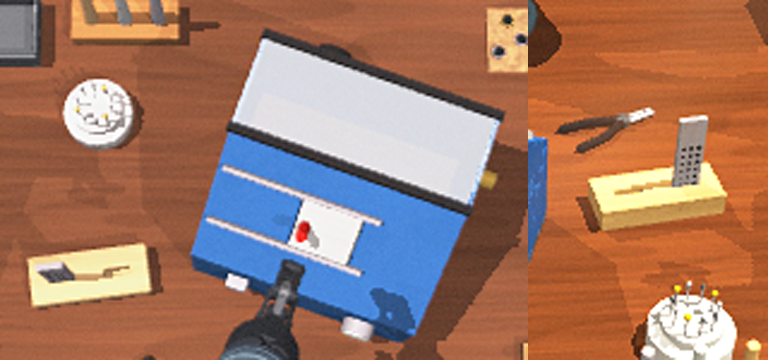

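```bash
python3 -c "
from bench import ctrl
print(ctrl.hand_in())"
```

```text
the job is handed in; nothing more can be done
None
```

I handed the job in at about 18 s: the copper drawplate is inside the cabinet, the shutter is back against its shut stop, and the steel plate is still in its stand. No contact forces showed during insertion, and I saw nothing else moved, though the last pictures didn't cover the tin, hammer, file or bench pin.

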